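Brace the marmalade jar and twist off its tight cap

TASK

Seat the blue jar, cap on, fully down in the grey square brace so that it cannot turn. Then unscrew the tight yellow cap counter-clockwise until it comes free, and lift it straight up. Finish while still holding the cap level in the gripper, centred just above the jar's mouth (a few centimetres at most, not touching the jar), with the jar still seated upright in the brace and the other things on the counter left alone.

Things in the scene. Friction and masses are not known exactly. Their poses are not given: they have to be found in the camera images.
- jar: Blue jar, loose, 0.3 to 0.5 kg, upright on the counter, cap on. Square body 64 x 64 mm, 70 mm tall, paper labels; 99 mm tall with its cap, by which it can be carried, hanging a little loose. Origin at the centre of the underside, z up, x and y across the flat sides. Two white dots on the shoulder at diagonal corners (135 and -45 degrees from its x). Standing free, it would turn with the cap.
- jar_mouth (a point): Centre of the jar's round neck at its top, 84 mm above the jar's underside. Neck 38 mm wide, with a flange 50 mm wide; on it turns a white inner seal disc whose two tabs reach 92 mm above the underside.
- cap: Yellow ribbed twist-off cap, a loose body 62 mm across, 27.5 mm tall, 45 g; origin at the centre of its lower rim, z up. Closed, its origin is 71.5 mm above the jar's underside and its axes agree with the jar's. A black stripe on top points to the jar's white dots when the cap is free.
- cap_grip (a point): On the cap's axis 22.5 mm above its lower rim (94 mm above the jar's underside when closed): a good TCP height to grip from above, the fingertips just clear of the jar's shoulder. Turning takes about 0.35 N m: grip with about 45 N. The cap stays where it is left, so it can be turned in several grasps.
- seal (a joint): How far the cap is unscrewed, rad, counter-clockwise from above, relative to the jar (inner seal disc, about 0.1 rad of play to the cap). 0 = tight; 2.10 (120 degrees) = firm stop, where the cap is free (from about 2.0). Before that two lugs under the flange hold the cap down (about 2 mm of vertical play). It does not rise while turning; once free it lifts straight off.
- brace: Grey square jar brace with orange lip on a black base plate 110 x 110 mm, fixed. Socket 70 x 70 mm, floor 6 mm above the counter, straight walls to 26 mm, lip flared outwards at 45 degrees to 35 mm. Origin at the centre of the base's underside, x and y across the socket's sides. The jar fits in any of four quarter-turns, then turns by 0.1 rad at most.
- juicer: White and yellow citrus juicer, 90 mm across, 75 mm tall, origin at the centre of the underside. Leave alone.
- plate: Red side plate, 160 mm across, 18 mm tall, origin at the centre of the underside. Leave alone.
- lemon_half: Half lemon, cut face down on the green cutting board, 60 mm across, 43 mm tall, origin at the centre of the underside. Leave alone.
Mind the look-alikes: they are no part of the job. Leave any pink or red look-alike of the cap alone.

How it is judged:
By the outcome, as a careful person would: the job done as asked, in the order asked, and still so for the second after the job is handed in, while the arm keeps its last pose, push and grip.
It also fails if it takes over 58 s, if anything falls off the work surface, if the arm or the gripper's body presses on something with over 40 N, if the wrist force passes 120 N, or if a joint passes its speed limit or range.

ROBOT

A 6-joint arm with a two-finger parallel gripper is mounted at the origin on the work surface. World frame = base frame: x ahead of the robot, y to its left, z up, the work surface at z = 0. Lengths are in m, angles in rad, forces in N, time in s.
With the tool pointing down it reaches from about 0.375 to 0.925 m from the base axis. Payload 5.7 kg.
Tool frame: the origin (TCP) lies between the finger pads, 19 mm behind the fingertips; this is the grasp point; z points along the fingers, y is the line along which they close (so a half turn about z gives the same grasp; the last joint's range is limited). The gripper opens to 88 mm and grips with 3 to 60 N. Pads are 20 mm wide; open, the fingers measure 115 mm over their backs; the gripper's body (75 mm by 178 mm) begins 61 mm behind the grasp point.
Start: joints at [1.025, 0.359, 1.51, -0, 1.272, -0.115], TCP at [0.251, 0.545, 0.241] pointing down, gripper open.
Joint ranges: [-2.97, 2.97], [-1.01, 2.36], [0.21, 2.38], [-0.96, 4.11], [0.2, 2.71], [-2.98, 2.98]. Speed limits (rad/s): [2.39, 2.39, 3.14, 3.14, 3.14, 3.14].

INTERFACE

Orientations are given as a rotation vector (axis times angle).
In Python, from plant import telemetry, optics, order gives the robot as it stands. The module is installed in compiled form; this text tells all that it offers.
- The arm moves only by the shell command python3 -m inch 'ROWS' [FORCE]. ROWS is JSON, a list of rows, each an object of numbers: "ax", "ay", "az": the turn, a rotation vector about the tool's x, y, z scaled (see below); "dx", "dy", "dz": the shift along the tool's x, y, z scaled (see below); "jaw": the finger opening in mm, from 0 to 87.8. A call has 1 to 8 rows; each row shifts and turns the commanded pose from where the row before left it, along the tool's axes as they then stand; what a row does not reach is not made up. The controller multiplies each number of a shift by 750 mm and each number of a turn by 180 degrees. A row lasts 1/10 s, in which the tool goes at most 50 mm and 8.59 degrees, less where a joint would pass 70% of its speed; a pose out of reach is approached as far as the arm can. A call with a number of a shift or a turn outside -1 to 1 is refused whole. A call with a gripper value outside its range is refused whole. The fingers move at their own pace and stop on an object; FORCE is the grip in N (left out, the last holds). Time passes only in rows, so rows that do not move let the fingers close. It gives the time, the measured TCP pose, the force, the opening and the grip force at its end, in the units of the state.
- telemetry.observe(): the state, without advancing time (a new reading comes with each control period).
- optics.snapshot(name): name is "side" or "top"; returns a dict with "pixels" (420x560x3 uint8, red, green, blue), "fx", "fy", "cx", "cy" (pixels), "distortion" ([k1, k2, p1, p2, k3] as OpenCV has them; the pictures are not rectified), "R" (3x3) and "t" (3): a world point X has camera coordinates R X + t. Camera axes: x right, y down, z forward; pixel columns grow to the right and rows downward; lengths in m; the calibration is good to about 2 mm. A picture is of the moment at which its call begins. There is no depth.
- order.hand_in(): hands the job in; it is judged then, once.
The state is a dict: "t": time; "qpos": joint angles; "qvel": joint speeds; "joint_efforts": joint torques, N m; "position": TCP position; "tool_rot": TCP orientation; "wrist_force": force on the tool from outside, world axes, zero at the start; "torque": the same for the moment, N m; "finger_gap": opening from 0.0 (shut) to 1.0 (fully open); "gripper_force": force on a finger pad.
Only numpy, scipy, OpenCV 4.12 (cv2) and the standard library are available. Lean on these libraries where they do the work, as an engineer would, in place of code of your own. Each camera call takes 0.05 s, during which the arm holds its last target. There are 200 camera calls.

## Working session

There is one attempt and no reset: what is moved stays moved. The work goes in short steps, Python scripts to look and compute and a shell command to move; the robot and the scene stay as the last step left them, time stands still between calls to the robot, and variables do not carry over. Pictures are saved under pics/ and viewed, at most 10 in all, crops included, and the job is handed in when it is done.

```bash
mkdir -p pics; ls
python3 - <<'E'
from plant import telemetry, optics, order
import cv2,numpy as np
print(telemetry.observe())
for n in("side","top"):
    s=optics.snapshot(n)
    cv2.imwrite(f"pics/{n}0.png",s["pixels"][...,::-1])
    print({k:np.round(v,4).tolist() for k,v in s.items() if k!="pixels"})
E
```

```text
pics
{'t': 0.0, 'qpos': array([ 1.02490771e+00,  3.59507707e-01,  1.51142553e+00, -1.54883473e-05,
        1.27246336e+00, -1.15087800e-01]), 'qvel': array([-0.00114804,  0.00053912,  0.00028983, -0.00050707,  0.00075439,
       -0.00066804]), 'joint_efforts': array([ 8.46772382e-04, -5.15391970e+01, -2.70727354e+01,  6.76672370e-02,
        3.50740808e-02, -1.80562402e-04]), 'position': array([0.25022787, 0.54462261, 0.24051056]), 'tool_rot': array([-6.71350245e-01, -3.06843547e+00,  2.68734025e-03]), 'wrist_force': array([ 0.05659285, -0.70749362, -0.21900809]), 'torque': array([0.01847185, 0.01221297, 0.02998994]), 'gripper_force': 0.0, 'finger_gap': 0.9955875852266795}
{'fx': 486.3143, 'fy': 486.3143, 'cx': 283.4882, 'cy': 204.5957, 'distortion': [-0.0757, 0.0, 0.0, 0.0, 0.0], 'R': [[0.9228, -0.3852, -0.0027], [-0.236, -0.5599, -0.7942], [0.3044, 0.7336, -0.6076]], 't': [-0.541, 0.2097, 0.9762]}
{'fx': 506.7202, 'fy': 506.7202, 'cx': 280.0824, 'cy': 203.2719, 'distortion': [0.0238, 0.0, 0.0, 0.0, 0.0], 'R': [[0.0032, -1.0, 0.0078], [-0.9904, -0.0042, -0.1379], [0.1379, -0.0073, -0.9904]], 't': [-0.0042, 0.611, 1.2767]}
```

View pics/side0.png

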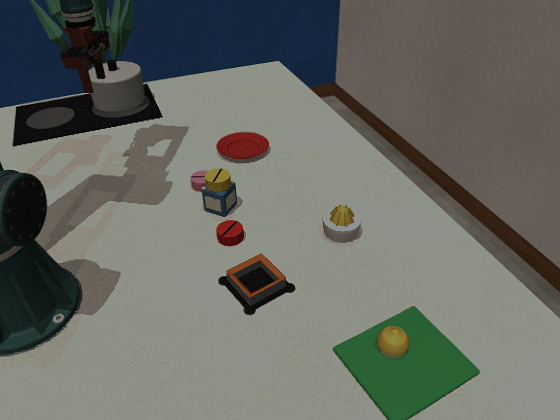

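View pics/top0.png

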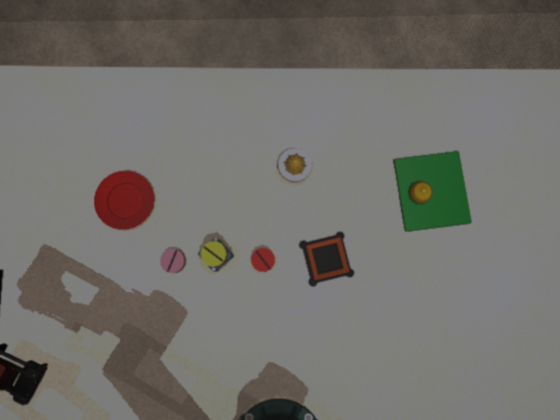

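The side view shows the jar at (218,192), brace at (257,282), pink and red look-alikes at (201,181) and (230,233). In the top view they are: jar (215,253), brace (326,259), pink (173,260), red (262,259). I'll enlarge both.

Run:
```python
import cv2,numpy as np
a=cv2.imread("pics/top0.png");b=cv2.imread("pics/side0.png")
def c(im,x,y,w=50,h=37):return cv2.resize(im[y-h:y+h,x-w:x+w],None,fx=4,fy=4,interpolation=cv2.INTER_CUBIC)
m=np.vstack([np.hstack([c(a,218,253),c(a,326,259)]),np.hstack([c(b,218,195),c(b,257,284)])])
m=np.clip(m*1.8,0,255).astype(np.uint8)
cv2.imwrite("pics/crop0.png",m);print(m.shape)
```

```text
(592, 800, 3)
```

View pics/crop0.png

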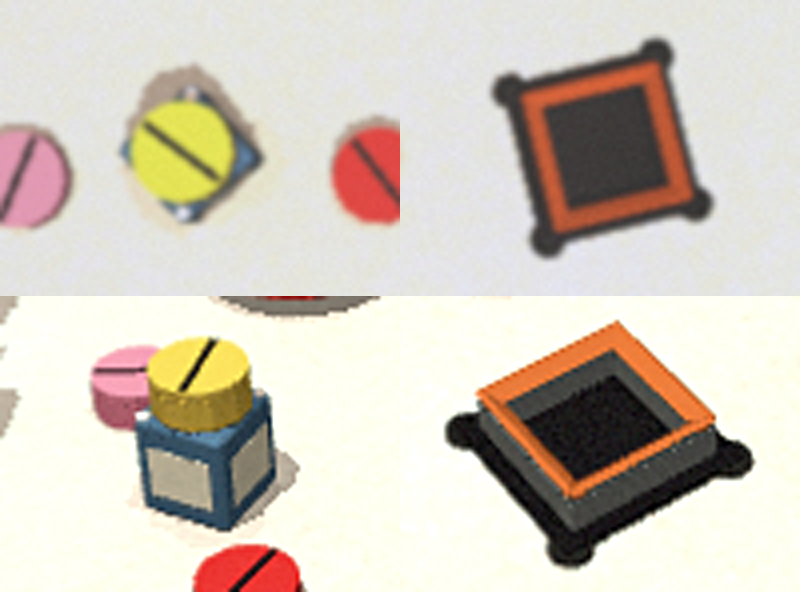

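Crop readings: cap top centre in the top view at crop (182,151), in the side view at (199,366). The white dots are at (192,93) and (186,213), and I can read the lip corners in both views.

```bash
cat > h.py <<'E'
import numpy as np,cv2
from scipy.spatial.transform import Rotation as Ro
from plant import telemetry, optics
def rays(s,uv):
    K=np.array([[s["fx"],0,s["cx"]],[0,s["fy"],s["cy"]],[0,0,1]])
    p=cv2.undistortPoints(np.array(uv,float).reshape(-1,1,2),K,np.array(s["distortion"]))[:,0]
    R=np.array(s["R"]);d=np.c_[p,np.ones(len(p))]@R
    return -R.T@np.array(s["t"]),d/np.linalg.norm(d,axis=1)[:,None]
def onz(s,uv,z):
    o,d=rays(s,uv);return o+d*((z-o[2])/d[:,2])[:,None]
def tri(a,ua,b,ub):
    oa,da=rays(a,ua);ob,db=rays(b,ub);out=[]
    for x,y in zip(da,db):
        k=np.linalg.lstsq(np.c_[x,-y],ob-oa,rcond=None)[0]
        p,q=oa+k[0]*x,ob+k[1]*y;out.append(np.r_[(p+q)/2,np.linalg.norm(p-q)])
    return np.array(out)
def proj(s,X):
    R=np.array(s["R"]);K=np.array([[s["fx"],0,s["cx"]],[0,s["fy"],s["cy"]],[0,0,1]])
    return cv2.projectPoints(np.array(X,float),cv2.Rodrigues(R)[0],np.array(s["t"]),K,np.array(s["distortion"]))[0][:,0]
def crop(uv,o,off=(0,0)): return (np.array(uv,float)-off+.5)/4-.5+o
def tool():
    o=telemetry.observe();R=Ro.from_rotvec(o["tool_rot"]).as_matrix()
    return o,R
def go(P,yaw=None,tilt=True):
    """tool-frame shift numbers to world P; yaw = angle of tool y axis mod pi (deg)"""
    o,R=tool();d=R.T@(np.array(P)-o["position"])/.75
    y=np.degrees(np.arctan2(R[1,1],R[0,1]))
    print("pos",o["position"].round(4),"yaw_y",y.round(2),"q6",o["qpos"][5].round(3),"t",o["t"],"z",R[:,2].round(4),"F",o["wrist_force"].round(1),"T",o["torque"].round(2))
    print("d numbers",d.round(4))
    if yaw is not None:
        e=(yaw-y+90)%180-90;print("world turn ccw",e,"az",-e/180)
E
python3 - <<'E'
from h import *
T=optics.snapshot("top");S=optics.snapshot("side")
np.set_printoptions(precision=4,suppress=True)
tj,tb,sj,sb=(168,216),(276,222),(168,158),(207,247)
print("cap",tri(T,crop([[182,151]],tj),S,crop([[199,366]],sj,(0,296))))
d=onz(T,crop([[192,93],[186,213]],tj),.07);v=d[0]-d[1]
print("dots",d,d.mean(0),"diag deg",np.degrees(np.arctan2(v[1],v[0])),np.linalg.norm(v))
c=onz(T,crop([[122,155],[263,158]],tj),.07);print("corners",c)
st=onz(T,crop([[147,126],[217,180]],tj),.099);v=st[1]-st[0];print("stripe",np.degrees(np.arctan2(v[1],v[0])))
L=tri(T,crop([[660,62],[694,200],[553,232],[519,93]],tb,(400,0)),S,crop([[617,322],[715,419],[574,495],[478,393]],sb,(400,296)))
print("lip",L,L.mean(0))
for i in range(4):
    v=L[(i+1)%4]-L[i];print(np.degrees(np.arctan2(v[1],v[0])),np.linalg.norm(v[:3]))
b=onz(T,crop([[509,91],[656,54],[697,205],[547,242]],tb,(400,0)),.006);print("base",b.mean(0))
go([0.5,0.16,.2],0)
E
```

```text
cap [[0.4792 0.1623 0.0975 0.0014]]
dots [[0.516  0.1603 0.07  ]
 [0.441  0.1625 0.07  ]] [0.4785 0.1614 0.07  ] diag deg -1.6417466021024854 0.07495378701391806
corners [[0.477  0.2033 0.07  ]
 [0.4753 0.115  0.07  ]]
stripe -127.00185911761473
lip [[ 0.4992 -0.1458  0.1026  0.0409]
 [ 0.4711 -0.1873  0.0757  0.0762]
 [ 0.4374 -0.1024 -0.0505  0.049 ]
 [ 0.4657 -0.0633 -0.0035  0.0812]] [ 0.4684 -0.1247  0.0311  0.0618]
-124.10312791622594 0.05689754756394837
111.62734927233782 0.15585049754907046
54.1226229413214 0.06734988895957403
-67.87712698877085 0.13852816159104214
base [ 0.4696 -0.1242  0.006 ]
pos [0.2504 0.5448 0.2408] yaw_y 65.32 q6 -0.115 t 0.2 z [-0.0006 -0.001  -1.    ] F [ 0.4 -0.1 -0.5] T [ 0.   -0.01  0.03]
d numbers [-0.5167 -0.3272  0.0547]
world turn ccw -65.31899346082622 az 0.3628832970045901
```

Run:
```python
from h import *
T=optics.snapshot("top");S=optics.snapshot("side")
np.set_printoptions(precision=4,suppress=True)
tb,sb=(276,222),(207,247)
L=tri(T,crop([[660,62],[694,200],[553,232],[519,93]],tb,(400,0)),S,crop([[715,419],[574,495],[478,393],[617,322]],sb,(400,296)))
print("lip",L,L.mean(0))
for i in range(4):
    v=L[(i+1)%4]-L[i];print(np.degrees(np.arctan2(v[1],v[0])),np.linalg.norm(v[:3]))
```

```text
lip [[ 0.5241 -0.1597  0.0324  0.0003]
 [ 0.4374 -0.1808  0.0332  0.004 ]
 [ 0.4163 -0.0901  0.0282  0.0032]
 [ 0.5041 -0.0683  0.0287  0.0003]] [ 0.4705 -0.1247  0.0306  0.002 ]
-166.3205236642039 0.08920320456704355
103.10322425785661 0.09320504963608284
14.002231080240211 0.09050293342966355
-77.68944078591976 0.0936756818638238
```

```bash
python3 -m inch '[{"az":0.0453},{"az":0.0453},{"az":0.0453},{"az":0.0453},{"az":0.0453},{"az":0.0453},{"az":0.0453},{"az":0.0453}]' 45; python3 -c "
from h import *;go([.4785,.162,.2],0)"
```

```text
pos [0.2504 0.545  0.241 ] yaw_y 65.32 q6 -0.115 t 0.3 z [-4.e-04 -6.e-04 -1.e+00] F [ 0.3 -0.6 -0.3] T [-0.02 -0.01  0.02]
d numbers [-0.4896 -0.337   0.0549]
world turn ccw -65.31672222665902 az 0.3628706790369946validation failed for argument at $[0]...
```

```bash
python3 -m inch '[{"ax":0,"ay":0,"az":0.0453,"dx":0,"dy":0,"dz":0,"jaw":87}]' 45; python3 -c "
from h import *;go([.4785,.162,.2],0)"
```

```text
t: 0.4
position: [0.2505, 0.545, 0.2412]
tool_rot: [-0.891, -3.013, 0.001]
wrist_force: [0.4, -0.8, 0.0]
finger_gap: 0.987
gripper_force: 0.0
pos [0.2505 0.545  0.2412] yaw_y 57.06 q6 0.029 t 0.4 z [-2.e-04 -4.e-04 -1.e+00] F [ 0.4 -0.8  0. ] T [ 0.   -0.01 -0.02]
d numbers [-0.5328 -0.2633  0.0551]
world turn ccw -57.06392689296889 az 0.3170218160720494
```

```bash
python3 -m inch '[{"ax":0,"ay":0,"az":0.0453,"dx":0,"dy":0,"dz":0,"jaw":87},{"ax":0,"ay":0,"az":0.0453,"dx":0,"dy":0,"dz":0,"jaw":87},{"ax":0,"ay":0,"az":0.0453,"dx":0,"dy":0,"dz":0,"jaw":87},{"ax":0,"ay":0,"az":0.0453,"dx":0,"dy":0,"dz":0,"jaw":87},{"ax":0,"ay":0,"az":0.0453,"dx":0,"dy":0,"dz":0,"jaw":87},{"ax":0,"ay":0,"az":0.0453,"dx":0,"dy":0,"dz":0,"jaw":87},{"ax":0,"ay":0,"az":0.0453,"dx":0,"dy":0,"dz":0,"jaw":87}]' 45; python3 -c "
from h import *;go([.4785,.162,.2],0)"
```

```text
t: 1.1
position: [0.2505, 0.5451, 0.2412]
tool_rot: [2.226, 2.217, -0.0]
wrist_force: [0.4, -0.1, 0.5]
finger_gap: 0.993
gripper_force: 0.0
pos [0.2505 0.5451 0.2412] yaw_y -0.25 q6 1.029 t 1.1 z [-1.e-04 -2.e-04 -1.e+00] F [ 0.4 -0.1  0.5] T [-0.07  0.04 -0.05]
d numbers [-0.5094  0.3062  0.0551]
world turn ccw 0.25197963689657854 az -0.0013998868716476585
```

```bash
python3 -m inch '[{"ax":0,"ay":0,"az":0,"dx":-0.0424,"dy":0.0255,"dz":0.0046,"jaw":87},{"ax":0,"ay":0,"az":0,"dx":-0.0424,"dy":0.0255,"dz":0.0046,"jaw":87},{"ax":0,"ay":0,"az":0,"dx":-0.0424,"dy":0.0255,"dz":0.0046,"jaw":87},{"ax":0,"ay":0,"az":0,"dx":-0.0424,"dy":0.0255,"dz":0.0046,"jaw":87},{"ax":0,"ay":0,"az":0,"dx":-0.0424,"dy":0.0255,"dz":0.0046,"jaw":87},{"ax":0,"ay":0,"az":0,"dx":-0.0424,"dy":0.0255,"dz":0.0046,"jaw":87},{"ax":0,"ay":0,"az":0,"dx":-0.0424,"dy":0.0255,"dz":0.0046,"jaw":87},{"ax":0,"ay":0,"az":0,"dx":-0.0424,"dy":0.0255,"dz":0.0046,"jaw":87}]' >/dev/null; python3 -m inch '[{"ax":0,"ay":0,"az":0,"dx":-0.0424,"dy":0.0255,"dz":0.0046,"jaw":87},{"ax":0,"ay":0,"az":0,"dx":-0.0424,"dy":0.0255,"dz":0.0046,"jaw":87},{"ax":0,"ay":0,"az":0,"dx":-0.0424,"dy":0.0255,"dz":0.0046,"jaw":87},{"ax":0,"ay":0,"az":0,"dx":-0.0424,"dy":0.0255,"dz":0.0046,"jaw":87},{"ax":0,"ay":0,"az":0,"dx":0,"dy":0,"dz":0,"jaw":87},{"ax":0,"ay":0,"az":0,"dx":0,"dy":0,"dz":0,"jaw":87}]'; python3 -c "
from h import *;go([.4785,.162,.095],0)"
```

```text
t: 2.5
position: [0.4807, 0.1634, 0.1998]
tool_rot: [-2.222, -2.22, 0.0]
wrist_force: [-0.1, 0.1, 0.2]
finger_gap: 0.992
gripper_force: 0.0
pos [0.4807 0.1634 0.1998] yaw_y -0.04 q6 0.192 t 2.5 z [-6.e-04  2.e-04 -1.e+00] F [-0.1  0.1  0.2] T [-0.    0.08 -0.03]
d numbers [-0.0019 -0.0029  0.1398]
world turn ccw 0.04050772295686045 az -0.00022504290531589138
```

```bash
python3 -m inch '[{"ax":0,"ay":0,"az":0,"dx":-0.0019,"dy":-0.0029,"dz":0.035,"jaw":87},{"ax":0,"ay":0,"az":0,"dx":0,"dy":0,"dz":0.035,"jaw":87},{"ax":0,"ay":0,"az":0,"dx":0,"dy":0,"dz":0.035,"jaw":87},{"ax":0,"ay":0,"az":0,"dx":0,"dy":0,"dz":0.0348,"jaw":87},{"ax":0,"ay":0,"az":0,"dx":0,"dy":0,"dz":0,"jaw":87},{"ax":0,"ay":0,"az":0,"dx":0,"dy":0,"dz":0,"jaw":87}]'
python3 - <<'E'
from h import *
go([.4785,.162,.095],0)
a=optics.snapshot("side")["pixels"][...,::-1];b=optics.snapshot("top")["pixels"][...,::-1]
c=lambda im,x,y:cv2.resize(im[y-50:y+50,x-50:x+50],None,fx=4,fy=4,interpolation=2)
cv2.imwrite("pics/c1.png",np.clip(np.hstack([c(a,218,185),c(b,215,253)])*1.8,0,255).astype(np.uint8))
E
```

```text
t: 3.1
position: [0.4777, 0.1633, 0.0953]
tool_rot: [-2.218, -2.224, 0.002]
wrist_force: [0.9, 0.0, -0.3]
finger_gap: 0.987
gripper_force: 0.0
pos [0.4777 0.1633 0.0953] yaw_y 0.16 q6 0.19 t 3.1 z [-1.3e-03 -1.0e-04 -1.0e+00] F [ 0.9  0.  -0.3] T [-0.04  0.01 -0.03]
d numbers [-0.0018  0.001   0.0004]
world turn ccw -0.1569126660503457 az 0.0008717370336130317
```

View pics/c1.png

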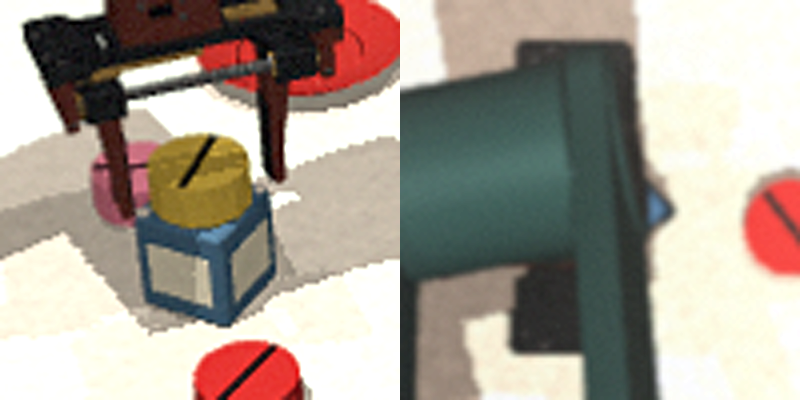

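The fingertips at (128,215) and (282,180) straddle the yellow cap, centred on its axis. Now I'll close on it.

```bash
python3 -m inch '[{"ax":0,"ay":0,"az":0,"dx":0,"dy":0,"dz":0,"jaw":45},{"ax":0,"ay":0,"az":0,"dx":0,"dy":0,"dz":0,"jaw":45},{"ax":0,"ay":0,"az":0,"dx":0,"dy":0,"dz":0,"jaw":45},{"ax":0,"ay":0,"az":0,"dx":0,"dy":0,"dz":0,"jaw":45},{"ax":0,"ay":0,"az":0,"dx":0,"dy":0,"dz":0,"jaw":45},{"ax":0,"ay":0,"az":0,"dx":0,"dy":0,"dz":0,"jaw":45},{"ax":0,"ay":0,"az":0,"dx":0,"dy":0,"dz":0,"jaw":45}]' 45
```

```text
t: 3.9
position: [0.479, 0.1625, 0.0956]
tool_rot: [2.219, 2.222, 0.001]
wrist_force: [-0.9, -0.3, 5.4]
finger_gap: 0.704
gripper_force: 45.0
```

```bash
python3 -m inch '[{"ax":0,"ay":0,"az":0,"dx":0,"dy":0,"dz":-0.01,"jaw":45},{"ax":0,"ay":0,"az":0,"dx":0,"dy":0,"dz":-0.02,"jaw":45},{"ax":0,"ay":0,"az":0,"dx":0,"dy":0,"dz":-0.03,"jaw":45},{"ax":0,"ay":0,"az":0,"dx":0,"dy":0,"dz":-0.03,"jaw":45},{"ax":0,"ay":0,"az":0.0418,"dx":0,"dy":0,"dz":-0.03,"jaw":45},{"ax":0,"ay":0,"az":0.0418,"dx":0,"dy":0,"dz":0,"jaw":45},{"ax":0,"ay":0,"az":0.0418,"dx":0,"dy":0,"dz":0,"jaw":45},{"ax":0,"ay":0,"az":0.0418,"dx":0,"dy":0,"dz":0,"jaw":45}]' ; python3 -c "
from h import *;go([.470,-.1247,.185],-30.1)"
```

```text
t: 4.7
position: [0.4772, 0.1622, 0.1847]
tool_rot: [-2.725, -1.563, 0.003]
wrist_force: [-0.4, 0.2, -6.6]
finger_gap: 0.702
gripper_force: 45.0
pos [0.4772 0.1622 0.1847] yaw_y -30.32 q6 0.72 t 4.7 z [-2.2e-03 -5.0e-04 -1.0e+00] F [-0.4  0.2 -6.6] T [-0.03  0.08  0.  ]
d numbers [-3.351e-01  1.848e-01 -2.000e-04]
world turn ccw 0.22294655544888542 az -0.0012385919747160302
```

```bash
python3 -m inch '[{"ax":0,"ay":0,"az":0,"dx":-0.01,"dy":0.0055,"dz":0,"jaw":45},{"ax":0,"ay":0,"az":0,"dx":-0.02,"dy":0.011,"dz":0,"jaw":45},{"ax":0,"ay":0,"az":0,"dx":-0.03,"dy":0.0165,"dz":0,"jaw":45},{"ax":0,"ay":0,"az":0,"dx":-0.035,"dy":0.0193,"dz":0,"jaw":45},{"ax":0,"ay":0,"az":0,"dx":-0.04,"dy":0.0221,"dz":0,"jaw":45},{"ax":0,"ay":0,"az":0,"dx":-0.04,"dy":0.0221,"dz":0,"jaw":45},{"ax":0,"ay":0,"az":0,"dx":-0.04,"dy":0.0221,"dz":0,"jaw":45},{"ax":0,"ay":0,"az":0,"dx":-0.04,"dy":0.0221,"dz":0,"jaw":45}]' >/dev/null; python3 -m inch '[{"ax":0,"ay":0,"az":0,"dx":-0.03,"dy":0.0165,"dz":0,"jaw":45},{"ax":0,"ay":0,"az":0,"dx":-0.025,"dy":0.0138,"dz":0,"jaw":45},{"ax":0,"ay":0,"az":0,"dx":-0.015,"dy":0.0083,"dz":0,"jaw":45},{"ax":0,"ay":0,"az":0,"dx":-0.0101,"dy":0.0055,"dz":0,"jaw":45},{"ax":0,"ay":0,"az":0,"dx":0,"dy":0,"dz":0,"jaw":45},{"ax":0,"ay":0,"az":0,"dx":0,"dy":0,"dz":0,"jaw":45},{"ax":0,"ay":0,"az":0,"dx":0,"dy":0,"dz":0,"jaw":45},{"ax":0,"ay":0,"az":0,"dx":0,"dy":0,"dz":0,"jaw":45}]'
python3 - <<'E'
from h import *
go([.470,-.1247,.15],-30.1)
a=optics.snapshot("side")["pixels"][...,::-1];b=optics.snapshot("top")["pixels"][...,::-1]
c=lambda im,x,y:cv2.resize(im[y-60:y+60,x-50:x+50],None,fx=4,fy=4,interpolation=2)
cv2.imwrite("pics/c2.png",np.clip(np.hstack([c(a,257,255),c(b,326,259)])*1.8,0,255).astype(np.uint8))
E
```

```text
t: 6.3
position: [0.4727, -0.1237, 0.1851]
tool_rot: [-2.72, -1.572, 0.0]
wrist_force: [0.2, -0.2, -5.5]
finger_gap: 0.698
gripper_force: 45.0
pos [ 0.4727 -0.1237  0.1851] yaw_y -29.93 q6 0.125 t 6.3 z [-3.e-04  2.e-04 -1.e+00] F [ 0.2 -0.2 -5.5] T [-0.12  0.14 -0.01]
d numbers [-0.003  -0.0024  0.0468]
world turn ccw -0.1681138500059518 az 0.0009339658333663989
```

View pics/c2.png

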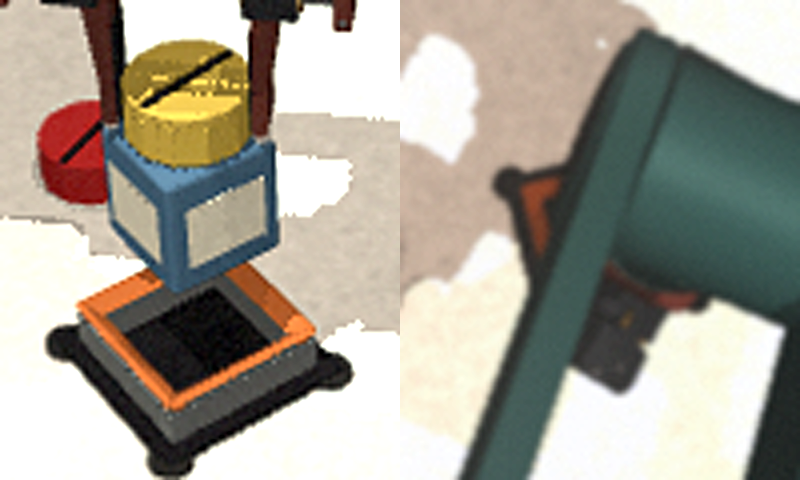

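In the side crop the jar hangs over the brace. Its bottom corners are at (110,221), (179,291) and (279,243), and the lip corners at (78,308), (175,407) and (314,328). I'll fit both poses.

Run:
```python
from h import *
from scipy.optimize import least_squares
S=optics.snapshot("side");o=(207,195)
def fit(uv,model,x0):
    f=lambda p:(proj(S,model(p))-uv).ravel()
    r=least_squares(f,x0);return r.x,np.abs(r.fun).max()
def sq(p,h,z):
    a=p[3]+np.array([.25,-.25,-.75])*np.pi  # order right, front, left
    return np.c_[p[0]+h*np.sqrt(2)*np.cos(a),p[1]+h*np.sqrt(2)*np.sin(a),np.full(3,p[2]+z)]
jar=crop([[279,243],[179,291],[110,221],[274,140],[175,190],[104,128]],o)
r,e=fit(jar,lambda p:np.r_[sq(p,.032,0),sq(p,.032,.07)],[.47,-.124,.09,np.radians(-13)]);print("jar",r.round(4),np.degrees(r[3]),e)
lip=crop([[314,328],[175,407],[78,308]],o)
for h in (.044,.045,.046):
    r,e=fit(lip,lambda p:sq(p,h,0),[.47,-.124,.03,np.radians(13)]);print("lip",r.round(4),np.degrees(r[3]),e)
```

```text
jar [ 0.4902 -0.0721  0.0384 -1.3155] -75.374875919101 0.9111033550757384
lip [ 0.4715 -0.1235  0.0286 -1.2982] -74.38298964571524 0.08033643814587776
lip [ 0.4765 -0.108   0.0121 -1.2982] -74.38298964548619 0.08033643874296104
lip [ 0.4815 -0.0924 -0.0045 -1.2982] -74.38298964217871 0.08033643427205561
```

```bash
python3 -m inch '[{"ax":0,"ay":0,"az":0,"dx":-0.003,"dy":-0.0015,"dz":0.01,"jaw":45},{"ax":0,"ay":0,"az":0,"dx":0,"dy":0,"dz":0.02,"jaw":45},{"ax":0,"ay":0,"az":0,"dx":0,"dy":0,"dz":0.02,"jaw":45},{"ax":0,"ay":0,"az":0,"dx":0,"dy":0,"dz":0.01,"jaw":45},{"ax":0,"ay":0,"az":0,"dx":0,"dy":0,"dz":0.01,"jaw":45},{"ax":0,"ay":0,"az":0,"dx":0,"dy":0,"dz":0.01,"jaw":45},{"ax":0,"ay":0,"az":0,"dx":0,"dy":0,"dz":0,"jaw":45}]'; python3 -c "
from h import *
go([.470,-.1247,.102],-30.1)"
```

```text
t: 7.15
position: [0.4702, -0.1257, 0.1243]
tool_rot: [-2.72, -1.57, 0.002]
wrist_force: [-0.3, 0.6, -5.0]
finger_gap: 0.705
gripper_force: 45.0
pos [ 0.4702 -0.1257  0.1243] yaw_y -30.01 q6 0.121 t 7.15 z [-1.3e-03  4.0e-04 -1.0e+00] F [-0.3  0.6 -5. ] T [-0.03  0.09 -0.02]
d numbers [ 0.0011 -0.0009  0.0298]
world turn ccw -0.09006148620657939 az 0.0005003415900365521
```

No contact yet. Continuing down slowly.

```bash
python3 -m inch '[{"ax":0,"ay":0,"az":0,"dx":0,"dy":0,"dz":0.005,"jaw":45},{"ax":0,"ay":0,"az":0,"dx":0,"dy":0,"dz":0.005,"jaw":45},{"ax":0,"ay":0,"az":0,"dx":0,"dy":0,"dz":0.005,"jaw":45},{"ax":0,"ay":0,"az":0,"dx":0,"dy":0,"dz":0.005,"jaw":45},{"ax":0,"ay":0,"az":0,"dx":0,"dy":0,"dz":0,"jaw":45}]'; python3 -m inch '[{"ax":0,"ay":0,"az":0,"dx":0,"dy":0,"dz":0.004,"jaw":45},{"ax":0,"ay":0,"az":0,"dx":0,"dy":0,"dz":0.004,"jaw":45},{"ax":0,"ay":0,"az":0,"dx":0,"dy":0,"dz":0.0015,"jaw":45},{"ax":0,"ay":0,"az":0,"dx":0,"dy":0,"dz":0,"jaw":45}]';python3 -c "
from h import *
go([.470,-.1247,.102],-30.1)"
```

```text
t: 7.65
position: [0.4703, -0.1257, 0.1096]
tool_rot: [-2.72, -1.57, 0.001]
wrist_force: [0.2, 0.7, -6.1]
finger_gap: 0.704
gripper_force: 45.0
t: 8.05
position: [0.4711, -0.1261, 0.1032]
tool_rot: [2.72, 1.57, 0.001]
wrist_force: [0.2, -0.2, -3.9]
finger_gap: 0.707
gripper_force: 45.0
pos [ 0.4711 -0.1261  0.1032] yaw_y -30.01 q6 0.121 t 8.05 z [ 7.e-04 -4.e-04 -1.e+00] F [ 0.2 -0.2 -3.9] T [-0.06  0.13 -0.1 ]
d numbers [ 0.0009 -0.0022  0.0016]
world turn ccw -0.08966587238114698 az 0.0004981437354508166
```

```bash
python3 -m inch '[{"ax":0,"ay":0,"az":0,"dx":0,"dy":0,"dz":0.0013,"jaw":45},{"ax":0,"ay":0,"az":0,"dx":0,"dy":0,"dz":0.0013,"jaw":45},{"ax":0,"ay":0,"az":0,"dx":0,"dy":0,"dz":0,"jaw":45}]'
python3 - <<'E'
from h import *
go([.470,-.1247,.102],-30.1)
a=optics.snapshot("side")["pixels"][...,::-1]
c=lambda im,x,y:cv2.resize(im[y-60:y+60,x-60:x+60],None,fx=5,fy=5,interpolation=2)
cv2.imwrite("pics/c3.png",np.clip(c(a,257,260)*1.8,0,255).astype(np.uint8))
E
```

```text
t: 8.35
position: [0.4714, -0.1262, 0.1016]
tool_rot: [2.72, 1.57, 0.001]
wrist_force: [0.4, 0.7, 3.2]
finger_gap: 0.706
gripper_force: 45.0
pos [ 0.4714 -0.1262  0.1016] yaw_y -30.01 q6 0.121 t 8.35 z [ 1.5e-03 -8.0e-04 -1.0e+00] F [0.4 0.7 3.2] T [-0.08  0.05 -0.02]
d numbers [ 0.0008 -0.0026 -0.0005]
world turn ccw -0.08996440678113515 az 0.0004998022598951952
```

View pics/c3.png

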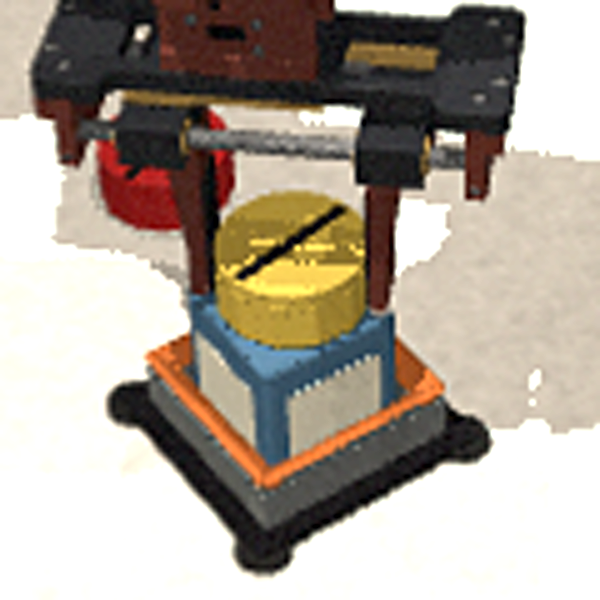

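The jar sits in the brace: its label dips below the lip at (265,470), and the wrist force turned upward. Now I'll unscrew.

```bash
python3 -m inch '[{"ax":0,"ay":0,"az":-0.03,"dx":0,"dy":0,"dz":0,"jaw":45},{"ax":0,"ay":0,"az":-0.03,"dx":0,"dy":0,"dz":0,"jaw":45},{"ax":0,"ay":0,"az":-0.03,"dx":0,"dy":0,"dz":0,"jaw":45},{"ax":0,"ay":0,"az":-0.03,"dx":0,"dy":0,"dz":0,"jaw":45},{"ax":0,"ay":0,"az":-0.03,"dx":0,"dy":0,"dz":0,"jaw":45},{"ax":0,"ay":0,"az":-0.03,"dx":0,"dy":0,"dz":0,"jaw":45},{"ax":0,"ay":0,"az":-0.03,"dx":0,"dy":0,"dz":0,"jaw":45},{"ax":0,"ay":0,"az":-0.03,"dx":0,"dy":0,"dz":0,"jaw":45}]' 48; python3 -c "
from h import *
go([.470,-.1247,.102],90)"
```

```text
t: 9.2
position: [0.4704, -0.1249, 0.1015]
tool_rot: [-1.948, -2.463, -0.002]
wrist_force: [-1.2, 5.2, 6.6]
finger_gap: 0.7
gripper_force: 48.0
pos [ 0.4704 -0.1249  0.1015] yaw_y 13.33 q6 -0.637 t 9.2 z [-2.0e-04  1.7e-03 -1.0e+00] F [-1.2  5.2  6.6] T [ 0.77  0.26 -0.32]
d numbers [ 0.0004 -0.0004 -0.0006]
world turn ccw 76.67262259950112 az -0.4259590144416729
```

```bash
python3 -m inch '[{"ax":0,"ay":0,"az":-0.03,"dx":0,"dy":0,"dz":0,"jaw":45},{"ax":0,"ay":0,"az":-0.03,"dx":0,"dy":0,"dz":0,"jaw":45},{"ax":0,"ay":0,"az":-0.03,"dx":0,"dy":0,"dz":0,"jaw":45},{"ax":0,"ay":0,"az":-0.03,"dx":0,"dy":0,"dz":0,"jaw":45},{"ax":0,"ay":0,"az":-0.03,"dx":0,"dy":0,"dz":0,"jaw":45},{"ax":0,"ay":0,"az":-0.03,"dx":0,"dy":0,"dz":0,"jaw":45},{"ax":0,"ay":0,"az":-0.03,"dx":0,"dy":0,"dz":0,"jaw":45},{"ax":0,"ay":0,"az":-0.03,"dx":0,"dy":0,"dz":0,"jaw":45}]'; python3 -c "
from h import *
go([.470,-.1247,.102],90)"; python3 -m inch '[{"ax":0,"ay":0,"az":-0.03,"dx":0,"dy":0,"dz":0,"jaw":45},{"ax":0,"ay":0,"az":-0.03,"dx":0,"dy":0,"dz":0,"jaw":45},{"ax":0,"ay":0,"az":-0.03,"dx":0,"dy":0,"dz":0,"jaw":45},{"ax":0,"ay":0,"az":-0.03,"dx":0,"dy":0,"dz":0,"jaw":45},{"ax":0,"ay":0,"az":-0.03,"dx":0,"dy":0,"dz":0,"jaw":45}]'; python3 -c "
from h import *
go([.470,-.1247,.102],90)"
```

```text
t: 10.0
position: [0.4692, -0.125, 0.1015]
tool_rot: [-0.903, -3.006, -0.001]
wrist_force: [-4.7, 1.5, 10.7]
finger_gap: 0.702
gripper_force: 48.0
pos [ 0.4692 -0.125   0.1015] yaw_y 56.56 q6 -1.391 t 10.0 z [-0.0025  0.0015 -1.    ] F [-4.7  1.5 10.7] T [ 0.38  0.92 -0.41]
d numbers [-0.0007  0.001  -0.0007]
world turn ccw 33.44065585255717 az -0.1857814214030954
t: 10.5
position: [0.4689, -0.1256, 0.1015]
tool_rot: [-0.176, -3.134, -0.0]
wrist_force: [-6.1, -0.3, 11.2]
finger_gap: 0.706
gripper_force: 48.0
pos [ 0.4689 -0.1256  0.1015] yaw_y 83.58 q6 -1.862 t 10.5 z [-3.e-03  5.e-04 -1.e+00] F [-6.1 -0.3 11.2] T [-0.08  1.06 -0.38]
d numbers [-0.0013  0.0013 -0.0007]
world turn ccw 6.415493195354955 az -0.035641628863083086
```

```bash
for i in 1 ; do python3 -m inch '[{"ax":0,"ay":0,"az":-0.015,"dx":0,"dy":0,"dz":0,"jaw":45},{"ax":0,"ay":0,"az":-0.015,"dx":0,"dy":0,"dz":0,"jaw":45},{"ax":0,"ay":0,"az":-0.015,"dx":0,"dy":0,"dz":0,"jaw":45}]'; python3 -c "
from h import *
go([.470,-.1247,.102],90)"; done;  python3 -m inch '[{"ax":0,"ay":0,"az":-0.015,"dx":0,"dy":0,"dz":0,"jaw":45},{"ax":0,"ay":0,"az":-0.015,"dx":0,"dy":0,"dz":0,"jaw":45}]'; python3 -c "
from h import *
go([.470,-.1247,.102],90)"
```

```text
t: 10.8
position: [0.4691, -0.1259, 0.1015]
tool_rot: [0.043, -3.139, 0.0]
wrist_force: [-5.3, -1.3, 10.2]
finger_gap: 0.705
gripper_force: 48.0
pos [ 0.4691 -0.1259  0.1015] yaw_y 91.58 q6 -2.001 t 10.8 z [-0.0027 -0.     -1.    ] F [-5.3 -1.3 10.2] T [-0.28  1.   -0.36]
d numbers [-0.0013  0.0016 -0.0006]
world turn ccw -1.580850361511665 az 0.00878250200839814
t: 11.0
position: [0.4693, -0.1261, 0.1015]
tool_rot: [0.191, -3.133, 0.0]
wrist_force: [-5.2, -3.7, 8.4]
finger_gap: 0.707
gripper_force: 48.0
pos [ 0.4693 -0.1261  0.1015] yaw_y 96.99 q6 -2.095 t 11.0 z [-2.3e-03 -4.0e-04 -1.0e+00] F [-5.2 -3.7  8.4] T [-0.5   0.64 -0.36]
d numbers [-0.0012  0.0017 -0.0006]
world turn ccw -6.988402854958736 az 0.03882446030532631
```

```bash
python3 -m inch '[{"ax":0,"ay":0,"az":-0.015,"dx":0,"dy":0,"dz":0,"jaw":45},{"ax":0,"ay":0,"az":-0.015,"dx":0,"dy":0,"dz":0,"jaw":45}]'; python3 -c "
from h import *
go([.470,-.1247,.102],90)"; python3 -m inch '[{"ax":0,"ay":0,"az":-0.015,"dx":0,"dy":0,"dz":0,"jaw":45},{"ax":0,"ay":0,"az":-0.01,"dx":0,"dy":0,"dz":0,"jaw":45}]'
python3 - <<'E'
from h import *
go([.470,-.1247,.102],90)
a=optics.snapshot("side")["pixels"][...,::-1]
c=lambda im,x,y:cv2.resize(im[y-60:y+60,x-60:x+60],None,fx=5,fy=5,interpolation=2)
cv2.imwrite("pics/c4.png",np.clip(c(a,257,260)*1.8,0,255).astype(np.uint8))
E
```

```text
t: 11.2
position: [0.4712, -0.126, 0.1016]
tool_rot: [-0.337, 3.122, -0.0]
wrist_force: [0.3, 0.4, 4.3]
finger_gap: 0.706
gripper_force: 48.0
pos [ 0.4712 -0.126   0.1016] yaw_y 102.33 q6 -2.19 t 11.2 z [ 1.5e-03 -1.0e-04 -1.0e+00] F [0.3 0.4 4.3] T [ 0.2  -0.   -0.31]
d numbers [ 0.0012  0.0021 -0.0006]
world turn ccw -12.329131402715333 az 0.06849517445952963
t: 11.4
position: [0.4717, -0.1261, 0.1016]
tool_rot: [-0.457, 3.106, -0.001]
wrist_force: [0.8, -1.0, 3.5]
finger_gap: 0.707
gripper_force: 48.0
pos [ 0.4717 -0.1261  0.1016] yaw_y 106.75 q6 -2.267 t 11.4 z [ 2.2e-03 -2.0e-04 -1.0e+00] F [ 0.8 -1.   3.5] T [ 0.07 -0.15 -1.15]
d numbers [ 0.0016  0.0024 -0.0005]
world turn ccw -16.74662991990344 az 0.09303683288835245
```

View pics/c4.png

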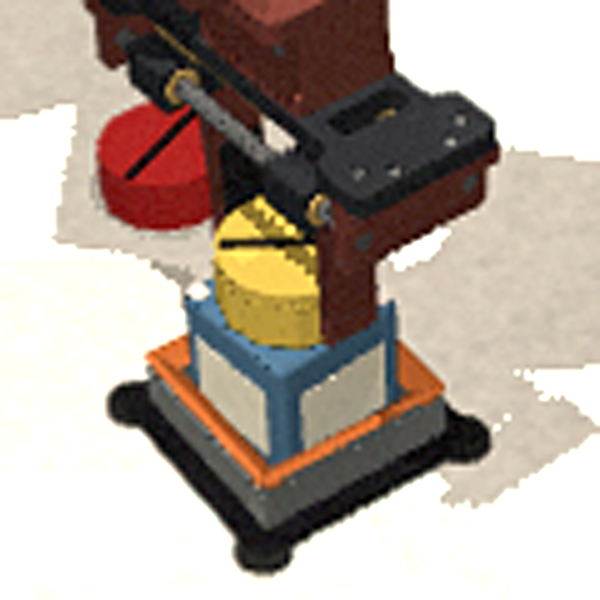

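Torque jumped to -1.15 N m, which is the stop. The stripe at (270,242) now points toward the dot corner at (195,290). I'll ease off slightly and lift gently.

```bash
python3 -m inch '[{"ax":0,"ay":0,"az":0.012,"dx":0,"dy":0,"dz":0,"jaw":45},{"ax":0,"ay":0,"az":0,"dx":0,"dy":0,"dz":0,"jaw":45}]'; python3 -c "
from h import *
go([.470,-.1247,.102],90)"; python3 -m inch '[{"ax":0,"ay":0,"az":0,"dx":0,"dy":0,"dz":-0.002,"jaw":45},{"ax":0,"ay":0,"az":0,"dx":0,"dy":0,"dz":-0.002,"jaw":45},{"ax":0,"ay":0,"az":0,"dx":0,"dy":0,"dz":-0.002,"jaw":45},{"ax":0,"ay":0,"az":0,"dx":0,"dy":0,"dz":0,"jaw":45}]'; python3 -c "
from h import *
go([.470,-.1247,.145],90)"
```

```text
t: 11.65
position: [0.4716, -0.1261, 0.1016]
tool_rot: [-0.397, 3.115, -0.001]
wrist_force: [1.0, 0.5, 5.0]
finger_gap: 0.705
gripper_force: 48.0
pos [ 0.4716 -0.1261  0.1016] yaw_y 104.53 q6 -2.228 t 11.65 z [ 1.9e-03 -5.0e-04 -1.0e+00] F [1.  0.5 5. ] T [ 0.17 -0.22 -0.47]
d numbers [ 0.0016  0.0024 -0.0006]
world turn ccw -14.531612137334236 az 0.08073117854074575
t: 12.05
position: [0.4703, -0.126, 0.1058]
tool_rot: [0.402, -3.115, 0.001]
wrist_force: [-0.9, -0.1, 7.8]
finger_gap: 0.706
gripper_force: 48.0
pos [ 0.4703 -0.126   0.1058] yaw_y 104.7 q6 -2.23 t 12.05 z [-9.e-04 -5.e-04 -1.e+00] F [-0.9 -0.1  7.8] T [ 0.08  0.16 -0.01]
d numbers [-0.      0.0017 -0.0522]
world turn ccw -14.704428805650863 az 0.0816912711425048
```

```bash
python3 -m inch '[{"ax":0,"ay":0,"az":0,"dx":0,"dy":0,"dz":-0.004,"jaw":45},{"ax":0,"ay":0,"az":0,"dx":0,"dy":0,"dz":-0.005,"jaw":45},{"ax":0,"ay":0,"az":0,"dx":0,"dy":0,"dz":-0.006,"jaw":45},{"ax":0,"ay":0,"az":0,"dx":0,"dy":0,"dz":-0.006,"jaw":45},{"ax":0,"ay":0,"az":0,"dx":0,"dy":0,"dz":-0.006,"jaw":45},{"ax":0,"ay":0,"az":0,"dx":0,"dy":0,"dz":-0.006,"jaw":45},{"ax":0,"ay":0,"az":0,"dx":0,"dy":0,"dz":-0.005,"jaw":45},{"ax":0,"ay":0,"az":0,"dx":0,"dy":0,"dz":0,"jaw":45}]'; python3 -m inch '[{"ax":0,"ay":0,"az":0,"dx":0,"dy":0,"dz":0,"jaw":45},{"ax":0,"ay":0,"az":0,"dx":0,"dy":0,"dz":0,"jaw":45}]' >/dev/null
python3 - <<'E'
from h import *
go([.470,-.1247,.1345],90)
a=optics.snapshot("side")["pixels"][...,::-1];b=optics.snapshot("top")["pixels"][...,::-1]
c=lambda im,x,y:cv2.resize(im[y-60:y+60,x-60:x+60],None,fx=5,fy=5,interpolation=2)
cv2.imwrite("pics/c5.png",np.clip(c(a,257,255)*1.8,0,255).astype(np.uint8))
E
```

```text
t: 12.85
position: [0.471, -0.126, 0.1347]
tool_rot: [-0.4, 3.115, -0.001]
wrist_force: [0.3, 0.2, -1.1]
finger_gap: 0.706
gripper_force: 48.0
pos [ 0.4705 -0.1258  0.1339] yaw_y 104.63 q6 -2.229 t 13.05 z [-3.e-04  0.e+00 -1.e+00] F [-0.7  1.  -0.4] T [0.05 0.02 0.03]
d numbers [ 0.0003  0.0016 -0.0008]
world turn ccw -14.63017028080452 az 0.08127872378224733
```

View pics/c5.png

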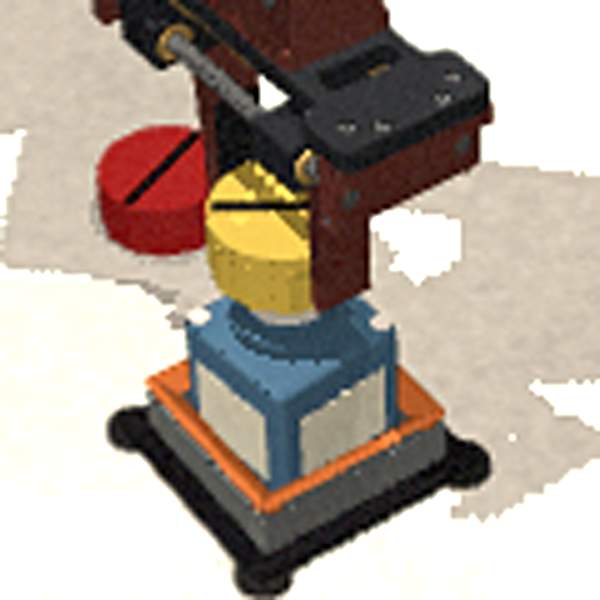

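The cap is clear above the neck, level, with the white seal showing at (295,318). The jar is still seated and upright, so I'm handing in.

```bash
python3 -c "
from plant import order
print(order.hand_in())"
```

```text
the job is handed in; nothing more can be done
None
```

Handed in at about 13 s of the 58 s limit: the jar is seated in the brace, and the yellow cap is unscrewed to its stop and held level about 20 mm above the mouth. I can't see the verdict; `hand_in()` only confirmed receipt.

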